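# Load a coded housing into the code-reading station

### The arm

A 6-joint arm with a two-finger parallel gripper is mounted at the origin on the work surface. World frame = base frame: x ahead of the robot, y to its left, z up, the work surface at z = 0. Lengths are in mm, angles in rad, forces in N, time in s.
With the tool pointing down it reaches from about 300 to 775 mm from the base axis. Payload 14.6 kg.
Tool frame: the origin (TCP) lies midway between the tips of the shut fingers; the grasp point (between the pads) lies grasp_offset behind it (grasp_offset is the distance from the TCP to the grasp point, in mm); z points along the fingers, y is the line along which they close (so a half turn about z gives the same grasp; the last joint's range is limited). The gripper opens to 94 mm and grips with 3 to 60 N. Pads are 16 mm wide; open, the fingers measure 119 mm over their backs; the gripper's body (75 mm by 177 mm) begins 78 mm behind the grasp point.
Start: joints at [1.117, 0.3, 1.521, -0, 1.321, -0.067], TCP at [207.471, 509.357, 205.446] pointing down, gripper open.
Joint ranges: [-3.03, 3.03], [-0.79, 2.21], [0.23, 2.52], [-1.04, 4.18], [0, 3.07], [-2.55, 2.55]. Speed limits (rad/s): [2.22, 2.22, 2.57, 3.14, 3.14, 3.14].

### API

Orientations are given as [roll, pitch, yaw] about the fixed x, y, z axes, in that order (R = Rz(yaw) Ry(pitch) Rx(roll)).
In Python, from cell import * gives the robot as it stands. The module is installed in compiled form; this text tells all that it offers.
- The arm moves only by the shell command python3 -m jog 'ROWS' [FORCE]. ROWS is JSON, a list of rows, each a list of 3 entries, a list of its own where there are three numbers: the finger opening in mm, from 0 to 94, then the shift along the tool's x, y, z in units of 50 mm (1.0 is 50 mm), then the turn about the tool's z in units of 180 degrees (1.0 is 180 degrees). In form: [[fingers, [dx, dy, dz], twist], ...]. A call has 1 to 20 rows; each row shifts and turns the commanded pose from where the row before left it, along the tool's axes as they then stand; what a row does not reach is not made up. A row lasts 1/10 s, in which the tool goes at most 50 mm and 8.59 degrees, less where a joint would pass 70% of its speed; a pose out of reach is approached as far as the arm can. A call with a number of a shift or a turn outside -1 to 1 is refused whole. A call with a gripper value outside its range is refused whole. The fingers move at their own pace and stop on an object; FORCE is the grip in N (left out, the last holds). Time passes only in rows, so rows that do not move let the fingers close. It gives the time, the measured TCP pose, the force, the opening and the grip force at its end, in the units of the state.
- read_state(): the state, without advancing time (a new reading comes with each control period).
- camera(name): name is "side" or "top"; returns the picture (420x560x3 uint8, red, green, blue); there is no depth.
- calibration(name): a dict with "mtx" (3x3 intrinsics, pixels), "distortion" ([k1, k2, p1, p2, k3] as OpenCV has them; the pictures are not rectified), "cam_to_world" (4x4, takes a point from camera to world coordinates). Camera axes: x right, y down, z forward; pixel columns grow to the right and rows downward; lengths in mm; the calibration is good to about 2 mm. A picture is of the moment at which its call begins. calibration takes no time and is no camera call.
- sign_off(): hands the job in; it is judged then, once.
Trained networks look in the newest picture that a camera, given by its name, has taken for a name from the list of things; names that differ only in an ending like _2 or _b are one class to them, and where a whole thing is asked for, a point or a joint stands for the part that bears it (a point fixed in the world has none). Each returns a list of dicts, best first, with "conf" (0 to 1); they miss things now and then, are a little off and sometimes report something else, mostly with a low value. They report only what shows in the picture. A call takes as long as a camera call. They do not tell look-alikes from the thing itself.
- regions_of(camera, query): "pixels" (420x560 bool, what is visible of it) and "rect" ([centre column, centre row, width, height] in pixels, round what is visible of it).
The state is a dict: "clock": time; "joints": joint angles; "qd": joint speeds; "effort": joint torques, N m; "eef_pos": TCP position; "eef_rot": TCP orientation; "wrist_force": force on the tool from outside, world axes, zero at the start; "moment": the same for the moment, N m; "finger_gap": finger opening in mm; "finger_force": force on a finger pad.
Only numpy, scipy, OpenCV 4.12 (cv2) and the standard library are available. Lean on these libraries where they do the work, as an engineer would, in place of code of your own. Each camera call takes 0.05 s, during which the arm holds its last target. There are 200 camera calls.

### The job

Pull the code-reading station's guard door open by its handle until it stands at a right angle or wider, and leave it open. Then take the aluminium housing with the code label from the bench and stand it upright in the middle of the round pad inside, with its code label squarely facing the reader's window. Leave everything else on the bench where it is.

Things in the scene. Friction and masses are not known exactly. Their poses are not given: they have to be found in the camera images.
- station: White bench-top code-reading station, fixed to the table on the robot's left: plinth 30 mm high, 360 mm deep, 224 mm wide. Origin on the table, 105 mm behind the plinth's front edge. +x from the front (door) to the rear, +y to the left seen from the front, z up. Its rear housing (x 93 to 253 mm) is 180 mm high.
- chamber_floor (a point): Middle of the chamber's floor, 30 mm above the table, axes as the station's. The chamber is 191 mm long (x) and 198 mm wide (y), with 8 mm side walls up to 127 mm above the table and no roof but the door's.
- door (a joint): Angle of the guard door in rad: 0 shut, grows as it swings open, stop at 1.9. The hinge is upright with light friction; the door stays where it is left and starts shut or a little ajar.
- door_hinge (a point): Point on the upright hinge axis at the station's right front corner, 98 mm above the table. Turns with the door: y points from the hinge along the front panel to its free edge, x into the chamber, z up. Opening turns it anticlockwise seen from above. Front panel: white frame, green pane, 212 mm wide, 10 mm thick (centred on the axis), 33 to 138 mm above the table.
- door_roof (a point): Middle of the top of the door's roof plate, 138 mm above the table. The plate (190 x 212 x 8 mm, white frame, green pane) is one piece with the front panel, covers the whole chamber when shut and swings with the panel.
- door_pull: The door's handle: upright round steel bar, 12 mm thick, from 68 to 128 mm above the table, with a stem to the panel at each end. Origin at the middle of the bar, 98 mm above the table, 35 mm in front of the panel's face, 187 mm from the hinge axis along the panel (40 mm in front of the axis). Axes as for door_hinge: stems run along +x.
- fixture: The fixture on the chamber floor: round dark steel pad and grey reader block. Origin under the centre of the pad, 30 mm above the table; x points level from the pad centre to the reader. Its direction in the chamber differs from time to time. Reader block: 38 (x) x 50 (y) mm, from 66 to 104 mm out from the pad centre, 4 to 70 mm above the origin.
- pad_top (a point): Centre of the pad's top face: pad 68 mm across, 8 mm thick, top 38 mm above the table.
- reader_window (a point): Middle of the reader's round window, 65 mm from the pad's axis, 76 mm above the table; it looks towards the pad, along the fixture's -x.
- housing: The coded housing: plain aluminium cylinder, 50 mm across, 80 mm tall, about 0.3 kg, with a dark ring near its foot and one white label (18 mm wide, 26 mm high) with a dark square dot code on its side, and a black bar on its top from the middle towards the label. Stands upright. Origin: centre of its underside; its +x points out through the label, z up.
- housing_code (a point): Centre of the code label, on the housing's side, 42 mm above its underside.
- drum: Bystander: wide short aluminium part without a label, 64 mm across, 52 mm tall with a narrower top. Origin under its centre.
- slim: Bystander: slim aluminium part without a label, 34 mm across, 95 mm tall, narrower at the top. Origin under its centre.
- mug: Bystander: white mug, 80 mm across, 92 mm tall. Origin under its centre.
- screwdriver: Bystander: screwdriver lying on the bench.
- cleaner: Bystander: white bottle, 60 mm across, 110 mm tall. Origin under its centre.
Mind the look-alikes: they are no part of the job. Leave any yellow look-alike of the housing alone.

How it is judged:
By the outcome, as a careful person would: the job done as asked, in the order asked, and still so for the second after the job is handed in, with the robot touching nothing.
It also fails if it takes over 64 s, if anything falls off the work surface, if the arm or the gripper's body presses on something with over 40 N, if the wrist force passes 120 N, or if a joint passes its speed limit or range.

## Working session

There is one attempt and no reset: what is moved stays moved. The work goes in short steps, Python scripts to look and compute and a shell command to move; the robot and the scene stay as the last step left them, time stands still between calls to the robot, and variables do not carry over. Pictures are saved under pics/ and viewed, at most 10 in all, crops included, and the job is handed in when it is done.

```bash
mkdir -p pics; python3 - <<'E'
from cell import *
import cv2,numpy as np
s=read_state();print(s['clock'],s['eef_pos'],s['eef_rot'],s['finger_gap'])
try: print({k:s[k] for k in s if 'grasp' in k})
except: pass
try: print('go',grasp_offset)
except Exception as e: print(e)
for n in('side','top'):
    im=camera(n);cv2.imwrite(f'pics/{n}0.png',im[:,:,::-1])
    c=calibration(n);print(n,np.round(c['mtx'],1).tolist(),np.round(c['cam_to_world'],3).tolist(),c['distortion'])
    for q in('door_pull','housing','fixture','station','drum','slim','mug','cleaner','screwdriver','door','reader_window','pad_top','housing_code'):
        try:
            for r in regions_of(n,q)[:4]: print(n,q,round(r['conf'],2),np.round(r['rect']).tolist())
        except Exception as e: print(q,e)
E
```

```text
0.0 [207.36889514 509.14225039 204.90174937] [-3.14046189e+00 -8.40467666e-05  2.75480329e+00] 93.63285351213763
{}
go 18.8
side [[462.4, 0.0, 281.6], [0.0, 462.4, 212.9], [0.0, 0.0, 1.0]] [[0.999, -0.019, 0.036, 490.757], [-0.04, -0.655, 0.755, -969.798], [0.01, -0.755, -0.655, 934.428], [0.0, 0.0, 0.0, 1.0]] [-0.02125455  0.          0.          0.          0.        ]
side door_pull 0.61 [248.0, 183.0, -2.0, 28.0]
side housing 0.88 [307.0, 300.0, 21.0, 36.0]
side housing 0.77 [381.0, 338.0, 28.0, 38.0]
side fixture 0.67 [242.0, 339.0, 31.0, 28.0]
side station 0.56 [278.0, 153.0, 76.0, 105.0]
side drum 0.68 [240.0, 338.0, 32.0, 30.0]
side slim 0.56 [242.0, 277.0, 13.0, 32.0]
side mug 0.71 [312.0, 357.0, 44.0, 59.0]
side cleaner 0.7 [344.0, 270.0, 28.0, 36.0]
side screwdriver 0.77 [204.0, 322.0, 19.0, 55.0]
side door 0.83 [276.0, 166.0, 67.0, 67.0]
side reader_window 0.3 [310.0, 360.0, 40.0, 59.0]
side housing_code 0.94 [381.0, 339.0, 31.0, 38.0]
side housing_code 0.55 [304.0, 300.0, 26.0, 35.0]
top [[424.4, 0.0, 277.4], [0.0, 424.4, 207.0], [0.0, 0.0, 1.0]] [[0.013, -0.977, 0.211, 
[... 300 characters left out ...]
ousing 0.69 [369.0, 200.0, 25.0, 28.0]
top housing 0.21 [226.0, 252.0, 13.0, 7.0]
top station 0.64 [186.0, 220.0, 96.0, 91.0]
top station 0.63 [145.0, 210.0, 176.0, 108.0]
top station 0.48 [429.0, 203.0, 46.0, 32.0]
top drum 0.69 [400.0, 257.0, 20.0, 21.0]
top slim 0.73 [185.0, 221.0, 100.0, 92.0]
top slim 0.47 [340.0, 254.0, 17.0, 16.0]
top mug 0.91 [429.0, 202.0, 45.0, 36.0]
top mug 0.71 [182.0, 218.0, 104.0, 87.0]
top cleaner 0.67 [338.0, 163.0, 23.0, 28.0]
top screwdriver 0.65 [370.0, 291.0, 66.0, 11.0]
top door 0.56 [185.0, 220.0, 95.0, 91.0]
top housing_code 0.87 [366.0, 202.0, 23.0, 24.0]
top housing_code 0.59 [406.0, 149.0, 21.0, 22.0]
top housing_code 0.38 [369.0, 289.0, 71.0, 11.0]
```

View pics/top0.png

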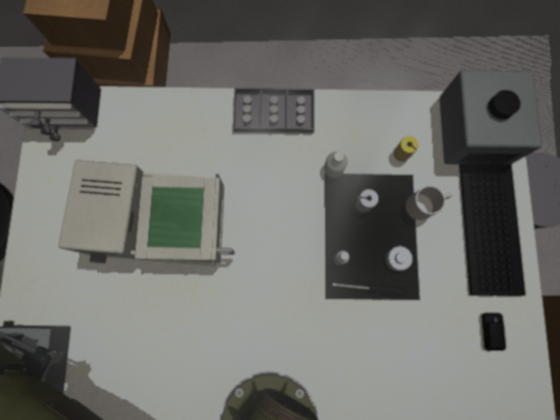

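View pics/side0.png

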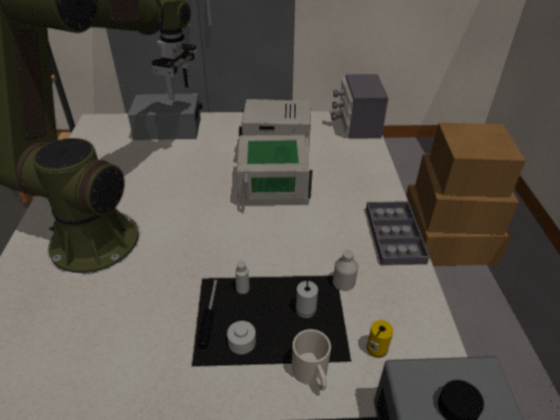

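Two housing candidates: the aluminium one (top 369,200 / side 307,300) and the yellow one (406,149 / 381,338). The aluminium one fits the description. I'll confirm it in a crop, along with the door and handle.

```bash
cat > h.py <<'E'
from cell import *
import cv2,numpy as np
C={n:calibration(n) for n in('side','top')}
def ray(n,uv):
    c=C[n];p=cv2.undistortPoints(np.float64([[uv]]),c['mtx'],c['distortion'])[0,0]
    T=c['cam_to_world'];return T[:3,3],T[:3,:3]@[p[0],p[1],1]
def atz(n,uv,z):
    o,d=ray(n,uv);return (o+d*(z-o[2])/d[2])[:2]
def tri(us,ut):
    A=[];b=[]
    for n,u in(('side',us),('top',ut)):
        o,d=ray(n,u);d=d/np.linalg.norm(d);P=np.eye(3)-np.outer(d,d);A.append(P);b.append(P@o)
    return np.linalg.lstsq(np.vstack(A),np.hstack(b),rcond=None)[0]
def proj(n,p):
    M=np.linalg.inv(C[n]['cam_to_world']);return cv2.projectPoints(np.float64(p).reshape(-1,1,3),cv2.Rodrigues(M[:3,:3])[0],M[:3,3],C[n]['mtx'],C[n]['distortion'])[0][:,0]
E
python3 - <<'E'
from h import *
t=cv2.imread('pics/top0.png');s=cv2.imread('pics/side0.png')
def cr(im,x,y,w,h,k): return cv2.resize(im[y:y+h,x:x+w],None,fx=k,fy=k,interpolation=cv2.INTER_CUBIC)
out=np.zeros((600,800,3),np.uint8)
def put(a,x,y): out[y:y+a.shape[0],x:x+a.shape[1]]=a
put(cr(t,125,165,120,110,3),0,0)      #360x330
put(cr(t,350,180,40,40,8),370,0)       #320x320
put(cr(s,230,95,90,110,2.4),0,335)
put(cr(s,285,275,40,50,5),230,335)
put(cr(s,360,310,40,50,5),440,335)
out=np.clip(out*1.6,0,255).astype(np.uint8)
cv2.imwrite('pics/crop1.png',out)
print('tcp',proj('top',read_state()['eef_pos']),proj('side',read_state()['eef_pos']))
print('handle tri',tri((247,183),(230,252)),atz('top',(230,252),128))
for z in(80,):print('housing',atz('top',(369,195),80),tri((307,285),(369,195)))
E
```

```text
tcp [[ 38.84483533 346.57204271]] [[179.88344692  92.60450227]]
handle tri [436.75842545 102.24342158 119.71702232] [431.53734422 100.68670733]
housing [ 595.41116393 -263.62864226] [ 589.62432265 -260.94721646   92.89050849]
```

View pics/crop1.png

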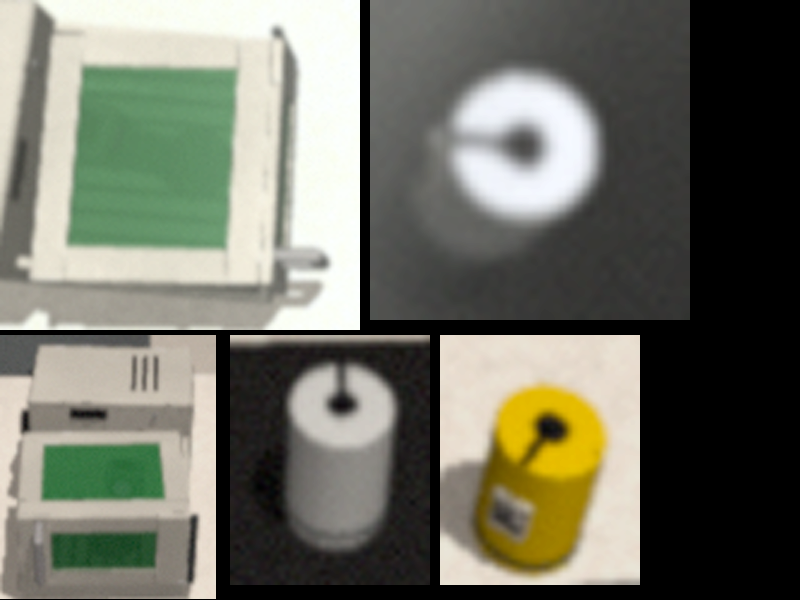

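The crop confirms it. The aluminium housing has its top bar pointing left in the top view (about +y world), and its label is hidden from the side camera. The second candidate is yellow, so it stays. The door handle is at top (232,251) and the hinge at about (218,176).

```bash
python3 - <<'E'
from h import *
f=lambda x,y:(125+x/3,165+y/3)
g=[atz('top',f(*p),138) for p in[(83,66),(236,70),(227,247),(68,245)]]
g=np.array(g);a=lambda v:round(np.degrees(np.arctan2(v[1],v[0])),1)
print('pane',g.round(0).tolist(),'x-dir(left)',a(g[0]-g[1]),a(g[3]-g[2]),'ydir',a(g[2]-g[1]),a(g[3]-g[0]), 'ctr',g.mean(0))
r=np.array([atz('top',p,180) for p in[(79,161),(138.5,165),(128,252.5),(61,249)]])
print('rear',r.round(0).tolist(),a(r[0]-r[1]),a(r[3]-r[2]),'y',a(r[2]-r[1]),a(r[3]-r[0]))
h=atz('top',f(279,33),138);b=atz('top',f(321,258),128);print('hinge',h,'bar',b,'dist',np.linalg.norm(h-b),'(191.2) angle',a(b-h))
q=lambda x,y:(350+(x-370)/8,180+y/8)
c=atz('top',q(525,145),80);e=atz('top',q(455,139),80);print('housing',c,'bar dir',a(e-c))
print('side check', proj('side',[*b,98]),proj('side',[*c,80]))
s=read_state();p=s['eef_pos'];R=cv2.Rodrigues(np.zeros(3))[0]
y=s['eef_rot'][2];tx=np.array([np.cos(y),np.sin(y)]);ty=np.array([np.sin(y),-np.cos(y)]);d=b-p[:2]
print('shift to bar tool mm',d@tx,d@ty)
E
```

```text
pane [[595.0, 304.0], [593.0, 173.0], [441.0, 173.0], [441.0, 305.0]] x-dir(left) 89.2 90.1 ydir -180.0 179.6 ctr [517.38211333 238.79215815]
rear [[648.0, 480.0], [640.0, 331.0], [422.0, 338.0], [428.0, 499.0]] 86.8 87.8 y 178.1 175.2
hinge [626.18713458 137.6837453 ] bar [434.11266505  95.7613157 ] dist 196.59626636517092 (191.2) angle -167.7
housing [ 586.7489523  -264.35704839] bar dir 85.7
side check [[244.8789354  190.58064397]] [[306.68986025 289.41204018]]
shift to bar tool mm -365.93204563036176 -297.55510560988273
```

```bash
python3 -m jog '[[60,[-0.61,-0.496,0],0],[60,[-0.61,-0.496,0],0],[60,[-0.61,-0.496,0],0],[60,[-0.61,-0.496,0],0],[60,[-0.61,-0.496,0],0],[60,[-0.61,-0.496,0],0],[60,[-0.61,-0.496,0],0],[60,[-0.61,-0.496,0],0],[60,[-0.61,-0.496,0],0],[60,[-0.61,-0.496,0],0],[60,[-0.61,-0.496,0],0],[60,[-0.61,-0.496,0],0]]'
python3 -m jog '[[60,[0,0,0],0.047],[60,[0,0,0],0.047],[60,[0,0,0],0.047],[60,[0,0,0],0.047],[60,[0,0,0],0.047],[60,[0,0,0],0.047],[60,[0,0,0],0.047],[60,[0,0,0],0.047],[60,[0,0,0],0]]'
python3 - <<'E'
from h import *
t=camera('top');s=camera('side')
for n in('side','top'):
    for r in regions_of(n,'door_pull')[:2]: print(n,round(r['conf'],2),np.round(r['rect'],1))
out=np.zeros((500,800,3),np.uint8)
out[:400,:400]=cv2.resize(t[200:300,180:280],(400,400));out[:480,400:]=cv2.resize(s[110:230,210:310],(400,480))
cv2.imwrite('pics/h1.png',np.clip(out[:,:,::-1]*1.5,0,255).astype(np.uint8));p=read_state()['eef_pos'];print(p,proj('top',p),proj('side',p))
E
```

```text
clock: 2.6
eef_pos: [434.7, 94.1, 205.7]
eef_rot: [3.141, 0.0, 2.755]
wrist_force: [1.0, 1.4, 0.8]
finger_gap: 59.8
finger_force: 0.0
clock: 3.5
eef_pos: [434.2, 95.7, 205.5]
eef_rot: [3.141, -0.0, 1.571]
wrist_force: [0.0, 0.5, -0.9]
finger_gap: 59.7
finger_force: 0.0
side 0.61 [271.8 167.1  71.   67.3]
side 0.4 [246.8 185.6   1.5  28.3]
[434.16913692  95.67532867 205.47410419] [[228.67337087 247.34769991]] [[243.25983691 160.05553103]]
```

View pics/h1.png

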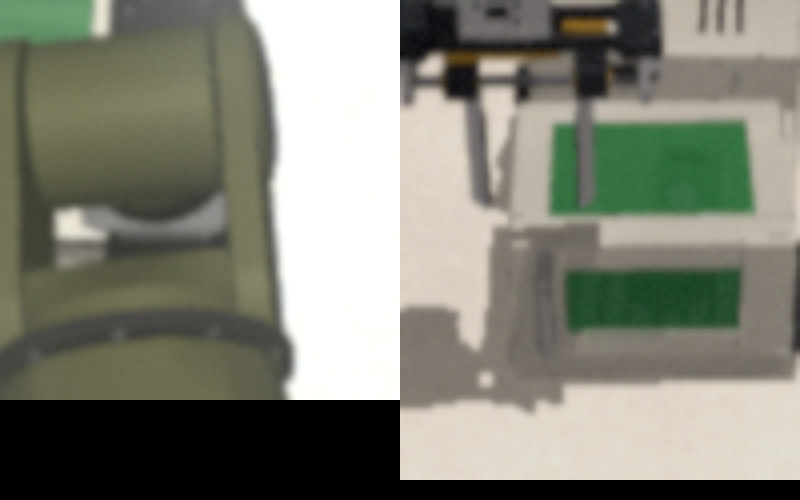

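The side view shows the fingertips at (232,161) and (257,161), straddling the bar at about column 246, rows 182–199. They are lined up, so I'll descend and grip.

```bash
python3 -m jog '[[60,[0,0,0.5],0],[60,[0,0,0.5],0],[60,[0,0,0.5],0],[60,[0,0,0.5],0],[60,[0,0,0.44],0],[60,[0,0,0],0]]' 45; python3 -m jog '[[0,[0,0,0],0],[0,[0,0,0],0],[0,[0,0,0],0],[0,[0,0,0],0],[0,[0,0,0],0],[0,[0,0,0],0],[0,[0,0,0],0]]' 45
```

```text
clock: 4.3
eef_pos: [432.8, 95.5, 81.3]
eef_rot: [-3.137, 0.001, 1.576]
wrist_force: [0.3, -0.2, 0.2]
finger_gap: 59.8
finger_force: 0.0
clock: 5.0
eef_pos: [437.1, 96.1, 83.9]
eef_rot: [3.134, -0.001, 1.573]
wrist_force: [27.8, 6.1, -15.9]
finger_gap: 11.3
finger_force: 45.0
```

```bash
python3 -m jog '[[0,[0,0.07,0],0],[0,[-0.161,0.041,0],-0.0139],[0,[-0.323,0.084,0],-0.0278],[0,[-0.323,0.084,0],-0.0278],[0,[-0.323,0.084,0],-0.0278],[0,[-0.323,0.084,0],-0.0278],[0,[0,0,0],0]]' 45
```

```text
clock: 5.7
eef_pos: [469.6, 26.7, 83.9]
eef_rot: [3.138, 0.001, 1.968]
wrist_force: [9.6, 7.3, -1.1]
finger_gap: 11.1
finger_force: 45.0
```

```bash
python3 -m jog '[[0,[-0.323,0.084,0],-0.0278],[0,[-0.323,0.084,0],-0.0278],[0,[-0.323,0.084,0],-0.0278],[0,[-0.323,0.084,0],-0.0278],[0,[-0.323,0.084,0],-0.0278],[0,[-0.323,0.084,0],-0.0278],[0,[-0.323,0.084,0],-0.0278],[0,[-0.323,0.084,0],-0.0278],[0,[0,0,0],0]]'; python3 -m jog '[[0,[-0.323,0.084,0],-0.0278],[0,[-0.323,0.084,0],-0.0278],[0,[-0.323,0.084,0],-0.0278],[0,[-0.323,0.084,0],-0.0278],[0,[-0.323,0.084,0],-0.0278],[0,[-0.323,0.084,0],-0.0278],[0,[-0.323,0.084,0],-0.0278],[0,[-0.323,0.084,0],-0.0278],[0,[0,0,0],0]]'
```

```text
clock: 6.6
eef_pos: [576.8, -45.2, 83.9]
eef_rot: [3.136, 0.001, 2.669]
wrist_force: [6.8, 24.9, 4.3]
finger_gap: 11.2
finger_force: 45.0
clock: 7.5
eef_pos: [705.7, -33.2, 83.9]
eef_rot: [3.138, 0.0, -2.913]
wrist_force: [-7.2, 18.3, 9.7]
finger_gap: 11.5
finger_force: 45.0
```

```bash
python3 -m jog '[[50,[0,0,0],0],[50,[0,0,0],0],[50,[0,0,0],0],[50,[0,0,0],0],[50,[0,0,-0.4],0],[50,[0,0,-0.6],0],[50,[0,0,-0.6],0],[50,[0,0,-0.6],0],[50,[0,0,-0.6],0],[50,[0,0,0],0]]' && python3 -m jog '[[90,[0.42,-0.495,0],0],[90,[0.42,-0.495,0],0],[90,[0.42,-0.495,0],0],[90,[0.42,-0.495,0],0],[90,[0.42,-0.495,0],0],[90,[0.42,-0.495,0],0],[90,[0.42,-0.495,0],0],[90,[0.42,-0.495,0],0],[90,[0,0,0],0]]'
python3 - <<'E'
from h import *
t=camera('top');s=camera('side')
cv2.imwrite('pics/top2.png',t[:,:,::-1]);cv2.imwrite('pics/side2.png',s[:,:,::-1])
for n in('side','top'):
  for q in('fixture','pad_top','reader_window','housing','door','slim'):
    for r in regions_of(n,q)[:2]: print(n,q,round(r['conf'],2),np.round(r['rect'],1))
out=np.zeros((600,800,3),np.uint8)
def put(im,x,y,w,h,k,X,Y):
    a=cv2.resize(im[y:y+h,x:x+w],None,fx=k,fy=k,interpolation=cv2.INTER_CUBIC);out[Y:Y+a.shape[0],X:X+a.shape[1]]=a
put(t,130,160,110,110,4,0,0);put(s,230,110,110,110,3,445,0);put(t,120,150,150,150,1,445,335);put(s,280,260,50,60,3.5,610,335)
cv2.imwrite('pics/c2.png',np.clip(out[:,:,::-1]*1.6,0,255).astype(np.uint8))
E
```

```text
clock: 8.5
eef_pos: [705.9, -37.7, 228.5]
eef_rot: [-3.139, 0.007, -2.92]
wrist_force: [-0.6, 0.1, 0.2]
finger_gap: 49.8
finger_force: 0.0
clock: 9.4
eef_pos: [582.7, -270.6, 222.6]
eef_rot: [3.141, -0.001, -2.923]
wrist_force: [0.7, 0.8, 0.3]
finger_gap: 90.1
finger_force: 0.0
side fixture 0.52 [279.1 166.2  13.3   9.5]
side reader_window 0.53 [281.1 166.9  11.9  11.9]
side housing 0.87 [306.6 297.5  23.1  39.2]
side housing 0.8 [380.8 336.9  26.   41.5]
side door 0.82 [296.6 209.5  95.7  74.2]
side door 0.63 [340.9 212.1   6.4  11.8]
side slim 0.79 [243.1 279.   11.9  32.6]
top fixture 0.72 [174.2 213.   58.8  34.6]
top pad_top 0.64 [174.6 215.5  56.9  32. ]
top reader_window 0.76 [175.8 212.9  53.5  32. ]
top reader_window 0.46 [184.2 206.6 254.3 117.5]
top housing 0.54 [362.9 196.4  10.7  12.9]
top door 0.69 [265.4 200.8  96.1 106.7]
top door 0.56 [186.8 206.6 255.8 112.1]
```

View pics/c2.png

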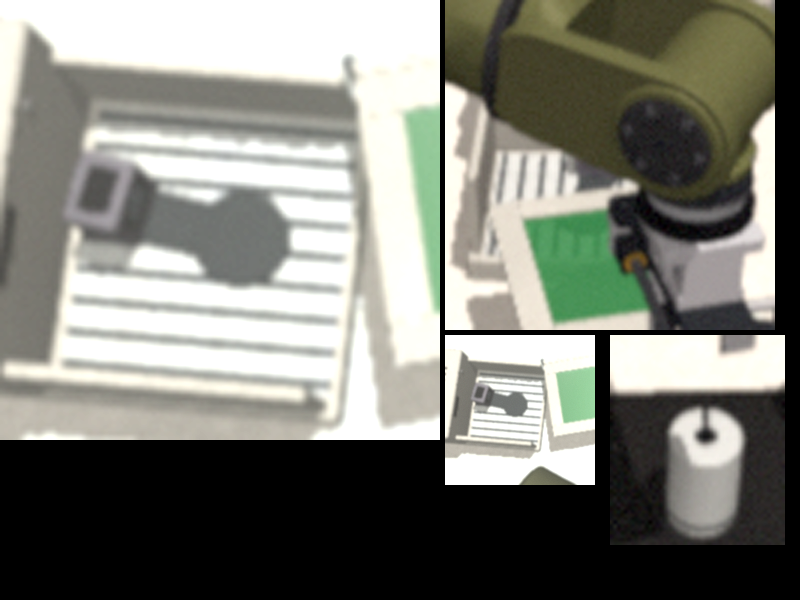

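Door open well past a right angle. In the top view the pad is at about (190,219) and the reader block top at about (155,207). I'll fit the fixture model to these and check with an overlay.

```bash
cat > fit.py <<'E'
from h import *
from scipy.optimize import least_squares
f=lambda x,y:(130+x/4,160+y/4)
t=cv2.imread('pics/top2.png');g=t.astype(int).sum(2)
# pad: dark pixels in the ring right of the pad, circle boundary
m=((g[160:270,130:240]*1.6/3)<115).astype(np.uint8)
n,l,st,ce=cv2.connectedComponentsWithStats(m);k=l[59,60];print('pad comp',st[k])
pts=np.array([(130+c,160+r) for r,c in zip(*np.where(l==k)) if c>=46])
w=np.array([atz('top',p,38) for p in pts]);
hull=cv2.convexHull(w.astype(np.float32))[:,0]
print('circle',cv2.minEnclosingCircle(w.astype(np.float32)), w.mean(0))
pc=atz('top',f(241,237),38);rc=atz('top',f(100,190),100);print('pad',pc,'reader top c',rc,np.linalg.norm(rc-pc),np.degrees(np.arctan2(*(rc-pc)[::-1])))
E
python3 fit.py; python3 - <<'E'
from h import *
t=cv2.imread('pics/top2.png')
f=lambda x,y:(130+x/4,160+y/4)
# candidate model overlay
import sys
pc=atz('top',f(241,237),38);rc=atz('top',f(100,190),100);a=np.arctan2(*(rc-pc)[::-1])
k=6;im=np.clip(cv2.resize(t[160:260,135:235],None,fx=k,fy=k,interpolation=cv2.INTER_CUBIC)*1.6,0,255).astype(np.uint8)
def poly(P,col): cv2.polylines(im,[np.int32((proj('top',P)-[135,160]+.5)*k)],True,col,1)
def W(x,y,z,a=a,pc=pc): return [pc[0]+x*np.cos(a)-y*np.sin(a),pc[1]+x*np.sin(a)+y*np.cos(a),z]
poly([W(34*np.cos(q),34*np.sin(q),38) for q in np.linspace(0,6.28,40)],(0,0,255))
poly([W(x,y,100) for x,y in((66,-25),(104,-25),(104,25),(66,25))],(0,0,255))
poly([W(x,y,34) for x,y in((66,-25),(104,-25),(104,25),(66,25))],(0,200,0))
cv2.imwrite('pics/ov.png',im)
E
```

```text
pad comp [ 21  43  43  23 329]
circle ((539.8663330078125, 241.732421875), 26.199886322021484) [536.36685864 243.31099443]
pad [530.05670255 223.68215091] reader top c [548.89079867 305.29091193] 83.75388380049809 77.00451324229068
```

View pics/ov.png

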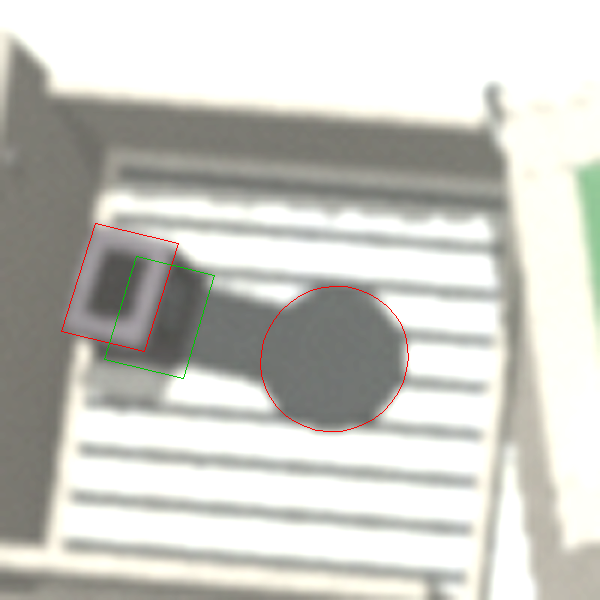

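The overlay fits the pad and reader block: pad at (530,224), reader direction 77°. Next I'll get the label direction and the clearances for the grasp.

```bash
python3 - <<'E'
from h import *
a=lambda v:np.degrees(np.arctan2(v[1],v[0]))
for P,Q in(((342,403),(341.5,365)),):
    g=lambda x,y:(285+(x-230)/5-.4,275+(y-335)/5-.4)
    c=atz('side',g(*P),80);e=atz('side',g(*Q),80);print('side',c,a(e-c))
# weighted dark-pixel direction in top0
t=cv2.imread('pics/top0.png').astype(float).sum(2)
c0=(369.0,197.7)
ys,xs=np.mgrid[188:210,358:382]
disk=np.hypot(xs-c0[0],ys-c0[1])<8.5
d=np.clip(np.percentile(t[188:210,358:382][disk],75)-t[188:210,358:382],0,None)*disk
rr=np.hypot(xs-c0[0],ys-c0[1]);hub=d*(rr<3);hc=np.array([(hub*xs).sum(),(hub*ys).sum()])/hub.sum()
print('hub',hc)
bar=d*((xs<c0[0]-3.5)&(abs(ys-c0[1])<4));bc=np.array([(bar*xs).sum(),(bar*ys).sum()])/bar.sum();print('bar',bc)
H=atz('top',hc,80);B=atz('top',bc,80);print(H,a(B-H))
for n,p,z in(('mug',(425,203),92),('cleaner',(338,157),110),('slim',(342,258),95)):print(n,atz('top',p,z))
p=read_state();print(p['eef_pos'],p['eef_rot'])
E
```

```text
side [ 587.78483117 -260.69236757] 85.93141740197586
hub [368.86955723 197.62410435]
bar [362.90712353 197.18530207]
[ 588.11906938 -263.0380924 ] 86.44865921384573
mug [ 572.55046741 -409.54005151]
cleaner [ 691.65020752 -177.2606045 ]
slim [ 423.34570569 -185.10109636]
[ 584.65480463 -267.31347158  223.47198595] [-3.14151998e+00  1.66804454e-05 -2.91912560e+00]
```

```bash
python3 -m jog '[[94,[-0.086,0.079,0],0.0],[94,[0,0,0],0.0456],[94,[0,0,0],0.0456],[94,[0,0,0],0.0456],[94,[0,0,0],0.0456],[94,[0,0,0],0.0456],[94,[0,0,0],0.0456],[94,[0,0,0],0.0456],[94,[0,0,0],0.0456],[94,[0,0,0],0.0456],[94,[0,0,0],0.0456],[94,[0,0,0],0.0456],[94,[0,0,0],0.0456],[94,[0,0,0],0.0456],[94,[0,0,0.5],0],[94,[0,0,0.5],0],[94,[0,0,0],0],[94,[0,0,0],0]]'
```

```text
clock: 11.9
eef_pos: [588.2, -262.5, 174.1]
eef_rot: [-3.142, -0.0, 1.502]
wrist_force: [-0.4, 0.5, 1.6]
finger_gap: 93.7
finger_force: 0.0
```

```bash
python3 -m jog '[[94,[0,0,0.5],0],[94,[0,0,0.5],0],[94,[0,0,0.5],0],[94,[0,0,0.5],0],[94,[0,0,0.5],0],[94,[0,0,0.26],0],[94,[0,0,0],0]]'; python3 -m jog '[[0,[0,0,0],0],[0,[0,0,0],0],[0,[0,0,0],0],[0,[0,0,0],0],[0,[0,0,0],0],[0,[0,0,0],0],[0,[0,0,0],0],[0,[0,0,0],0]]' 25
```

```text
clock: 12.6
eef_pos: [587.8, -262.5, 35.0]
eef_rot: [-3.141, -0.0, 1.502]
wrist_force: [0.3, 1.4, 0.1]
finger_gap: 93.9
finger_force: 0.0
clock: 13.4
eef_pos: [588.0, -262.6, 35.6]
eef_rot: [3.141, 0.0, 1.502]
wrist_force: [0.4, -1.6, 2.1]
finger_gap: 49.6
finger_force: 25.0
```

```bash
python3 -m jog '[[0,[0,0,-0.3],0],[0,[0,0,-0.5],0],[0,[0,0,-0.5],0],[0,[0,0,-0.5],0],[0,[0,0,-0.5],0],[0,[0,0,-0.5],0],[0,[0,0,-0.5],0],[0,[0,0,-0.3],0],[0,[0,0,0],0]]' 25 ; python3 -m jog '[[0,[0.3,-0.05,0],0],[0,[0.7,-0.135,0],0],[0,[0.7,-0.135,0],0],[0,[0.7,-0.135,0],0],[0,[0.7,-0.135,0],0],[0,[0.7,-0.135,0],0],[0,[0.7,-0.135,0],0],[0,[0.7,-0.135,0],0],[0,[0.7,-0.135,0],0],[0,[0.7,-0.135,0],0],[0,[0.7,-0.135,0],0],[0,[0.7,-0.135,0],0],[0,[0.7,-0.135,0],0],[0,[0.7,-0.135,0],0],[0,[0.23,-0.025,0],0],[0,[0,0,0],0.025],[0,[0,0,0],0.025],[0,[0,0,0],0]]'
python3 - <<'E'
from h import *
s=camera('side');t=camera('top');p=read_state();print(p['eef_pos'],p['eef_rot'],p['finger_gap'])
out=np.zeros((450,800,3),np.uint8)
out[:440,:440]=cv2.resize(s[90:200,220:330],(440,440),interpolation=cv2.INTER_CUBIC);out[:,440:]=cv2.resize(t[150:300,120:240],(360,450))
cv2.imwrite('pics/p1.png',np.clip(out[:,:,::-1]*1.6,0,255).astype(np.uint8))
E
```

```text
clock: 14.3
eef_pos: [588.4, -262.8, 218.4]
eef_rot: [3.138, 0.002, 1.502]
wrist_force: [0.1, 0.4, -3.3]
finger_gap: 49.8
finger_force: 25.0
clock: 16.1
eef_pos: [529.3, 224.0, 214.6]
eef_rot: [-3.14, 0.001, 1.343]
wrist_force: [0.2, -0.5, -3.4]
finger_gap: 49.7
finger_force: 25.0
[529.5309342  223.87447487 214.90739978] [-3.14075625e+00  5.86046483e-04  1.34669077e+00] 49.76820434070449
```

View pics/p1.png

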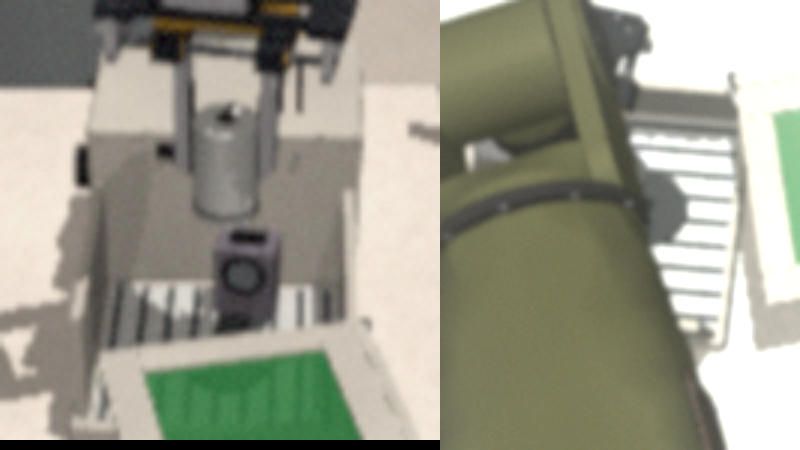

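```bash
python3 - <<'E'
from h import *
d=np.radians(77);print(proj('side',[530+65*np.cos(d),224+65*np.sin(d),76]),'seen 280.5 158.8')
E
python3 -m jog '[[0,[0,0,0.4],0],[0,[0,0,0.5],0],[0,[0,0,0.5],0],[0,[0,0,0.5],0],[0,[0,0,0.4],0],[0,[0,0,0.3],0],[0,[0,0,0.14],0],[0,[0,0,0],0],[0,[0,0,0],0]]'
```

```text
[[280.16553982 159.08441829]] seen 280.5 158.8
clock: 17.1
eef_pos: [530.3, 224.2, 79.3]
eef_rot: [3.141, -0.001, 1.345]
wrist_force: [-0.6, -0.4, -2.6]
finger_gap: 50.1
finger_force: 25.0
```

```bash
python3 -m jog '[[0,[0,0,0.04],0],[0,[0,0,0.04],0],[0,[0,0,0.01],0],[0,[0,0,0],0]]';python3 -m jog '[[0,[0,0,0.02],0],[0,[0,0,0],0]]'
```

```text
clock: 17.5
eef_pos: [530.0, 224.1, 74.0]
eef_rot: [3.141, -0.0, 1.345]
wrist_force: [-0.8, 0.6, -3.6]
finger_gap: 49.6
finger_force: 25.0
clock: 17.7
eef_pos: [530.1, 224.1, 73.6]
eef_rot: [3.141, -0.0, 1.345]
wrist_force: [-3.1, 0.1, 3.8]
finger_gap: 49.7
finger_force: 25.0
```

The housing is standing on the pad. Release, rise, and retreat to the side for a look.

```bash
python3 -m jog '[[80,[0,0,0],0],[80,[0,0,0],0],[80,[0,0,0],0],[80,[0,0,0],0],[80,[0,0,0],0],[80,[0,0,-0.2],0],[80,[0,0,-0.5],0],[80,[0,0,-0.5],0],[80,[0,0,-0.5],0],[80,[0,0,-0.5],0],[80,[0,0,-0.5],0],[80,[0,0,-0.3],0],[80,[0,0,0],0]]'; python3 -m jog '[[80,[-0.6,-0.2,0],0],[80,[-0.7,-0.2,0],0],[80,[-0.7,-0.2,0],0],[80,[-0.7,-0.2,0],0],[80,[-0.7,-0.2,0],0],[80,[-0.7,-0.2,0],0],[80,[-0.7,-0.2,0],0],[80,[-0.7,-0.2,0],0],[80,[-0.7,-0.2,0],0],[80,[-0.7,-0.2,0],0],[80,[0,0,0],0]]'
python3 - <<'E'
from h import *
s=camera('side');t=camera('top')
out=np.zeros((600,800,3),np.uint8)
out[:480,:480]=cv2.resize(t[165:265,135:235],(480,480),interpolation=cv2.INTER_CUBIC);out[:330,485:785]=cv2.resize(s[100:210,230:330],(300,330));out[335:595,485:795]=cv2.resize(t[130:320,120:400],(310,260))
cv2.imwrite('pics/f1.png',np.clip(out[:,:,::-1]*1.5,0,255).astype(np.uint8))
cv2.imwrite('pics/top3.png',t[:,:,::-1])
E
```

```text
clock: 19.0
eef_pos: [530.6, 224.3, 225.8]
eef_rot: [3.138, -0.002, 1.345]
wrist_force: [0.1, -0.9, -1.4]
finger_gap: 80.0
finger_force: 0.0
clock: 20.1
eef_pos: [353.5, -91.9, 222.5]
eef_rot: [-3.141, 0.0, 1.341]
wrist_force: [-0.4, 0.6, 0.3]
finger_gap: 80.0
finger_force: 0.0
```

View pics/f1.png

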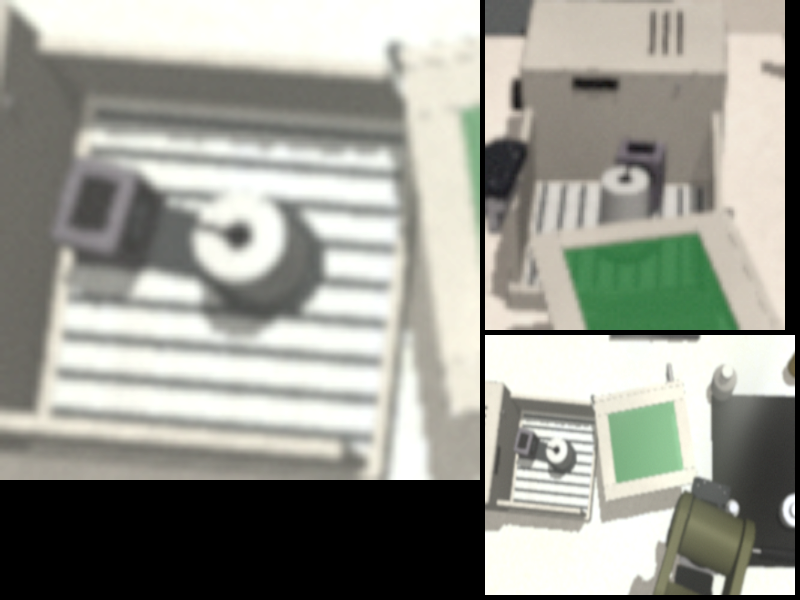

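The housing stands upright on the pad, hub at top crop (240,235), with its bar pointing at the reader and the door still open. A numeric check, then I hand in.

```bash
python3 - <<'E'
from h import *
f=lambda x,y:(135+x/4.8-.4,165+y/4.8-.4)
H=atz('top',f(239,236),118);B=atz('top',f(197,223),118)
print(H,'want 530 224; bar',np.degrees(np.arctan2(*(B-H)[::-1])),'want 77')
h=atz('top',f(397,50),138);print('hinge',h)
if np.hypot(*(H-[530,224]))<6: print(sign_off())
E
```

```text
[529.61914545 222.98312731] want 530 224; bar 73.49308450876555 want 77
hinge [628.80080773 139.58131757]
the job is handed in; nothing more can be done
None
```

The job is handed in at about 20 s: the door stands open at about 103°, and the housing stands upright within about 1 mm of the pad's middle. Its label faces the reader to within about 4° by the last camera check, and I moved nothing else on the bench.

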